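# Cramp up a stool joint with the ratchet lever

### The arm

A 7-joint arm with a two-finger parallel gripper is mounted at the origin on a cart in front of the work surface, level with it; the furniture and walls round the work are solid. World frame = base frame: x ahead of the robot, y to its left, z up, the work surface at z = 0. Lengths are in m, angles in rad, forces in N, time in s.
With the tool pointing down it reaches from about 0.4 to 0.85 m from the base axis. Payload 6.9 kg.
Tool frame: the origin (TCP) lies on the centre line of the jaws, within the pads' length; the fingertips stand 22 mm ahead of it and the grasp point (between the pads) lies 3 mm ahead of it (tcp_to_tips is the distance from the TCP to the fingertips, in m); y points along the fingers, x is the direction in which the jaws open and shut, and the axes are right-handed (so a half turn about y gives the same grasp; the last joint's range is limited). The gripper opens to 85 mm and grips with 20 to 120 N. Pads are 22 mm wide; open, the fingers measure 114 mm over their backs; the gripper's body (76 mm by 85 mm) begins 54 mm behind the grasp point. The pads swing forward as they close: fully open they stand 13 mm farther back than shut.
Start: joints at [1.296, 0.507, -0.238, 1.5, 0.126, 1.149, -0.155], TCP at [0.232, -0.58, 0.253] pointing down, gripper open.
Joint ranges: [-3.08, 3.08], [-0.24, 2.05], [-1.43, 1.35], [0, 2.5], [-1.52, 4.66], [0.17, 1.96], [-2.89, 2.89]. Speed limits (rad/s): [2.39, 2.39, 3.14, 3.14, 3.14, 3.14, 3.14].

### API

Orientations are given as [roll, pitch, yaw] about the fixed x, y, z axes, in that order (R = Rz(yaw) Ry(pitch) Rx(roll)).
In Python, from workcell import * gives the robot as it stands.
- The arm moves only by the tool move_arm, never from a script. Its argument "moves" is a list of rows, each an object of numbers: "dx", "dy", "dz": the shift along the tool's x, y, z in mm; "twist": the turn about the tool's y in degrees. In form: [{"dx": .., "dy": .., "dz": .., "twist": ..}, ...]. A call has 1 to 20 rows; each row shifts and turns the pose as measured when the row begins, along the tool's axes as they then stand; what a row does not reach is not made up. A row lasts 1/12 s, in which the tool goes at most 41.7 mm and 7.16 degrees, less where a joint would pass 70% of its speed; a pose out of reach is approached as far as the arm can. A call is refused whole if a number of a shift passes 41.7 or a number of a turn 7.16, either way. A call with a gripper value outside its range is refused whole. "fingers" is the gripper's target within -1 to 1 (shut at 1, half-way at 0, fully open at -1), set as the call begins (left out, the last holds). The fingers move at their own pace and stop on an object; the grip force is fixed at half the most. Time passes only in rows, so rows that do not move let the fingers close. It gives the time, the measured TCP pose, the force and the opening at its end, in the units of the state.
- get_state(): the state, without advancing time (a new reading comes with each control period).
- snapshot(name): name is "scene" or "top"; returns a dict with "color" (480x640x3 uint8, red, green, blue), "fx", "fy", "cx", "cy" (pixels), "origin" and "orientation" of the camera in the world. Camera axes: x right, y up, looking along -z (the intrinsics and any distortion apply to the point x, -y, -z); pixel columns grow to the right and rows downward; lengths in m; the calibration is good to about 2 mm. A picture is of the moment at which its call begins. There is no depth.
- sign_off(): hands the job in, once; it reports no verdict.
The state is a dict: "time": time; "joints": joint angles; "qd": joint speeds; "effort": joint torques, N m; "tcp_pos": TCP position; "eef_rot": TCP orientation; "ft_force": force on the tool from outside, world axes, zero at the start; "wrist_torque": the same for the moment, N m; "grip_width": finger opening in m.
Only numpy, scipy, OpenCV 4.12 (cv2) and the standard library are available. Lean on these libraries where they do the work, as an engineer would, in place of code of your own. Each camera call takes 0.05 s, during which the arm holds its last target. There are 200 camera calls.

### The job

Lay the loose stool rail in the bed of the ratchet cramp, between the low fences, with its tenon towards the mortised leg. Then swing the cramp's lever back and forth, notch by notch, until the joint is pulled up tight and the knob takes a firm push of about 11 N on the working stroke; more than 13 N would crush the wood. Finish with the lever swung back to its rest pin, so that the holding pawl alone keeps the joint under pressure, and leave the other things on the bench where they are.

Things in the scene. Friction and masses are not known exactly. Their poses are not given: they have to be found in the camera images.
- cramp: Ratchet cramp, screwed to the bench: a pale wooden plank 124 x 440 x 18 mm, with an iron plate and ratchet on its +y end (y = 68 to 230 mm, up to 70 mm over the bench) and an iron tail stop on its -y end. Origin: on the bench under the plank, on the centre line of the pressing foot; z up; it presses along its own -y.
- bed (a point): The bed where the rail lies: plank top, 18 mm over the bench, on the cramp's x = 0, in the middle between the ends of two wooden fences (y = -70 to +45 mm of the cramp). They stand 12 mm over the bed, with flared tops, and leave a channel 37 mm wide. Axes as the cramp's.
- axle (a point): Upright axle of lever and ratchet wheel; this point is 60 mm over the bench, level with the top face of the lever bar. The lever's spring pawl turns the 20-tooth wheel (18 degrees a notch); each notch advances the pressing foot 4.7 mm and a second, holding pawl keeps it from going back. There is no release.
- lever (a joint): Lever angle, rad. 0: against its rest pin, the lever pointing 40 degrees from the cramp's -x towards +y (direction 140 degrees in the cramp's frame). It grows anticlockwise from above, to 1.396 at the far pin: that is the working stroke, up to 4 notches a full swing; the other way the pawl clicks over the teeth. The lever stays where it is left.
- knob (a point): Middle of the fixed upright wooden knob on the lever's end, 160 mm from the axle: 24 mm across, 60 to 108 mm over the bench (point at 84). Unloaded it takes under 1 N either way. Once the joint is closed, a spring in the foot makes the push grow by almost 3 N a notch; when let go, the wheel slips back up to one notch on to the holding pawl.
- rail: Short dark wooden stool rail, loose on the bench in front of the cramp: 34 (x) x 110 (y) x 40 mm (z), 0.2 kg, with a tenon 18 wide x 20 long x 20 high in the middle of its -y end. Origin: centre of the underside of the 110 mm body; z up. Grasp it across the 34 mm, fingertips at least 14 mm over its underside, because of the fences.
- mortise (a point): Centre of the mouth of the mortise in the dark stool leg lodged crosswise in the tail stop (fixed; 90 to 112 mm from the cramp's origin along -y, differs from run to run). Mortise 22 wide x 25 high x 26 deep, centred 20 mm over the bed; axes as the cramp's, so the rail comes from +y. Joint closed: shoulder and mortise points coincide.
- pressing_foot: The cramp's steel pressing foot, 30 wide x 34 mm high, on the spring-loaded end of the rack. Origin: centre of the pressing face, 38 mm over the bench; at the start at y = +60 mm of the cramp; it faces and advances along the cramp's -y, 85 mm at most.
- shoulder (a point): Centre of the rail's shoulder face, at the root of the tenon (rail's y = -55 mm, z = 20 mm); axes as the rail's.
- sanding_block: Bystander, to be left alone: wood and cork sanding block, 63 x 110 x 30, right of the cramp.
- beeswax: Bystander, to be left alone: round brown cake of wax, 62 mm across, 22 high, front left.
- pencil: Bystander, to be left alone: pencil, 180 mm, at the front right.
- thread_green: Bystander, to be left alone: thread spool, 46 mm across, 55 high, on the right.

How it is judged:
On the way, in this order (a step that is already met when the one before it is completed fails the run):
1. the rail lies flat in the bed between the fences, let go (z of rail in the frame of cramp between 0.014 and 0.022 m and x of rail in the frame of cramp between -0.005 and 0.005 m and angle between the y axis of rail and the y axis of cramp, either way round below 0.06 rad and angle between rail's own z axis and vertical below 0.06 rad and contact force between the fingers and rail below 0.1 N), for 0.2 s.
2. the joint is closed and the foot presses on the rail with more than 55 N (y of shoulder in the frame of mortise between -0.004 and 0.002 m and x of shoulder in the frame of mortise between -0.005 and 0.005 m and contact force between pressing_foot and rail above 55 N), for 0.2 s.
At the end, for the whole second after the job is handed in: The rail lies flat and straight in the bed, its shoulder within 2 mm of the leg's face and its tenon in the mortise; the pressing foot keeps 55 to 150 N on it; the lever is back within 0.12 rad of its rest pin (all of step 2 and z of rail in the frame of cramp between 0.014 and 0.022 m and x of rail in the frame of cramp between -0.005 and 0.005 m and angle between the y axis of rail and the y axis of cramp, either way round below 0.06 rad and angle between rail's own z axis and vertical below 0.06 rad and contact force between pressing_foot and rail below 150 N and value of joint lever below 0.12 rad and linear speed of rail below 0.01 m/s); the robot touches nothing.
It fails at once if the wood is crushed: the foot presses on the rail with more than 150 N (about 14.5 N at the knob) (contact force between pressing_foot and rail above 150 N).
It fails at once if a bystander is pushed more than 30 mm out of its place (distance of any of sanding_block, beeswax, pencil, thread_green from where it was at the start of the episode above 0.03 m).
It also fails if it takes over 72 s, if anything falls off the work surface, if the arm or the gripper's body presses on something with over 40 N, if the wrist force passes 120 N, or if a joint passes its speed limit or range.

## Working session

There is one attempt and no reset: what is moved stays moved. The work goes in short steps, Python scripts to look and compute and a tool call to move; the robot and the scene stay as the last step left them, time stands still between calls to the robot, and variables do not carry over. Pictures are saved under pics/ and viewed, about 8 in all and at most 12, crops included, and the job is handed in when it is done.

Besides the shell and the picture viewer there is one more tool, called as name(argument=value, ...), one argument or row to a line, values as JSON. move_arm: Moves the arm, as the interface text tells. Its arguments: {"type":"object","properties":{"moves":{"type":"array"},"fingers":{"type":"number"}},"required":["moves"]}

```bash
ls; mkdir -p pics
python3 - <<'E'
from workcell import *
import cv2
s=get_state()
for k,v in s.items(): print(k,v)
for n in("scene","top"):
    d=snapshot(n); cv2.imwrite(f"pics/{n}0.png",d["color"][:,:,::-1])
    print(n,{k:v for k,v in d.items() if k!="color"})
E
```

```text
pics
time 0.0
joints [ 1.2955271   0.50836328 -0.23756649  1.50115792  0.12569684  1.14889761
 -0.15479009]
qd [ 0.00061988 -0.00059541 -0.00033798 -0.00027054 -0.0002511   0.0034027
 -0.00038255]
effort [ 2.19276393e-03 -6.20592284e+01 -2.18526945e+00 -2.49659854e+01
  1.29108480e-02  1.21381134e-02 -7.99585814e-05]
tcp_pos [ 0.23204474 -0.57981534  0.25240662]
eef_rot [-1.5708065   0.00183425 -1.18996187]
ft_force [-0.50295848 -0.23578572 -0.37396412]
wrist_torque [ 0.01323975  0.04649532 -0.01095791]
grip_width 0.08531264294592333
scene {'fx': 513.6121143384761, 'fy': 513.6121143384761, 'cx': 326.166556437325, 'cy': 238.42643435837604, 'origin': array([-0.27815189, -0.19422904,  1.41718054]), 'orientation': array([ 0.55377811,  0.00458444, -1.36918425])}
top {'fx': 450.31299746170396, 'fy': 450.31299746170396, 'cx': 318.86779718525014, 'cy': 234.86788920471733, 'origin': array([0.43118641, 0.01439791, 1.20531571]), 'orientation': array([ 0.1099001 , -0.01341277, -1.59487412])}
```

View pics/scene0.png

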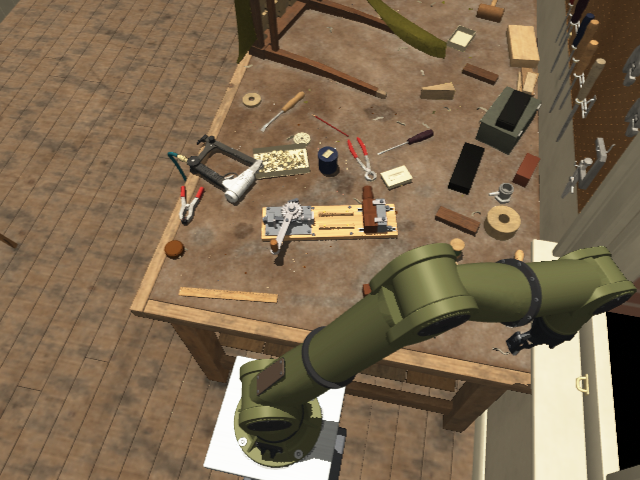

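View pics/top0.png

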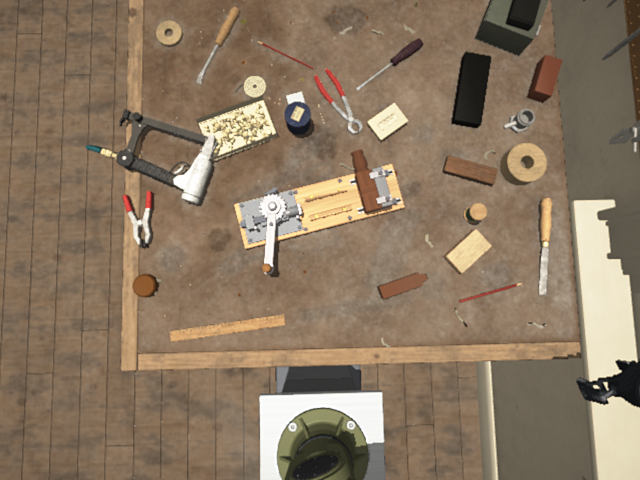

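The top view shows the cramp at about (320,205), its ratchet end at (270,205), the knob at (267,268) and the leg at (366,183). The loose rail is at (402,286) with its tenon to the right, so it already points towards the leg (-y).

```bash
cat > h.py <<'E'
from workcell import *
import numpy as np, cv2
from scipy.spatial.transform import Rotation as R
def ray(d,uv,z):
    uv=np.atleast_2d(uv).astype(float)
    v=np.c_[(uv[:,0]-d["cx"])/d["fx"],-(uv[:,1]-d["cy"])/d["fy"],-np.ones(len(uv))]
    w=v@R.from_euler("xyz",d["orientation"]).as_matrix().T
    return d["origin"]+w*((z-d["origin"][2])/w[:,2])[:,None]
def px(d,p):
    c=(np.atleast_2d(p)-d["origin"])@R.from_euler("xyz",d["orientation"]).as_matrix()
    return np.c_[d["cx"]-d["fx"]*c[:,0]/c[:,2],d["cy"]+d["fy"]*c[:,1]/c[:,2]]
E
python3 - <<'E'
from h import *
d=snapshot("top"); im=d["color"]
c=cv2.resize(im[145:300,230:435],None,fx=3.9,fy=3.9,interpolation=cv2.INTER_CUBIC); cv2.imwrite("pics/crop.png",c[:,:,::-1][:600,:800])
hsv=cv2.cvtColor(im,cv2.COLOR_RGB2HSV)
for p in [(402,286),(330,203),(366,183),(267,268),(390,300),(243,215),(300,230)]: print(p,im[p[1],p[0]],hsv[p[1],p[0]])
E
```

```text
(402, 286) [138  92  67] [ 11 131 138]
(330, 203) [244 206 142] [ 19 107 244]
(366, 183) [133  85  59] [ 11 142 133]
(267, 268) [203 139  83] [ 14 151 203]
(390, 300) [139 123 105] [ 16  62 139]
(243, 215) [188 188 187] [ 30   1 188]
(300, 230) [202 170 146] [ 13  71 202]
```

View pics/crop.png

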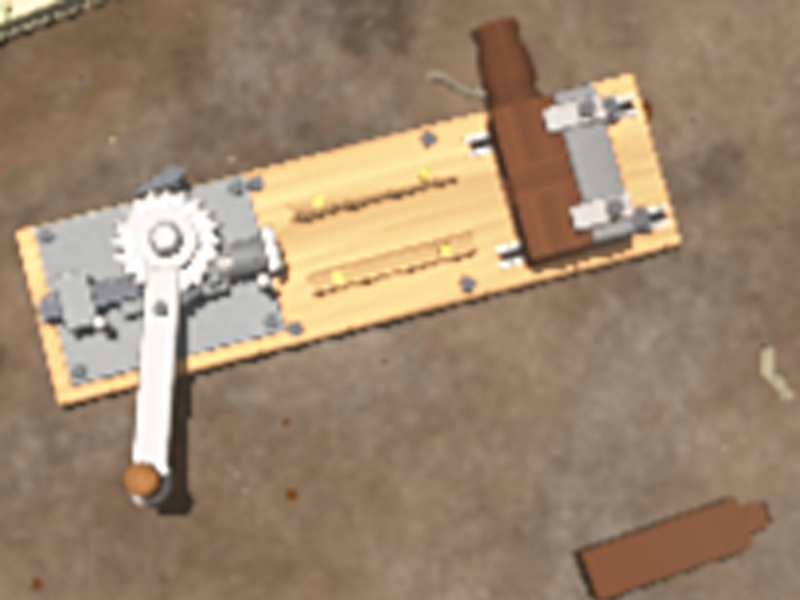

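The crop shows:
- Plank corners near (18,230), (630,73), (682,243) and (62,405).
- Wheel hub at (165,238) and knob top at (142,478).
- Fence screws at (318,203), (425,177), (337,278) and (445,250).
- Rail at the lower right, tenon to the right.

Run:
```python
from h import *
d=snapshot("top"); im=d["color"]; hsv=cv2.cvtColor(im,cv2.COLOR_RGB2HSV)
roi=np.zeros(im.shape[:2],np.uint8); roi[150:255,228:412]=1
H,S,V=[hsv[:,:,i].astype(int) for i in range(3)]
pl=((abs(H-18)<6)&(S>75)&(V>190)).astype(np.uint8)*roi
pl=cv2.morphologyEx(pl,cv2.MORPH_OPEN,np.ones((3,3)))
c=max(cv2.findContours(pl,0,1)[0],key=cv2.contourArea); print("area",cv2.contourArea(c))
box=cv2.boxPoints(cv2.minAreaRect(c)); 
# expand by half pixel to true edge ignored
P=ray(d,box,0.018)[:,:2]; print("plank px",box.round(1).tolist()); print(P.round(4))
print("sides",[np.linalg.norm(P[i]-P[i-1]).round(4) for i in range(4)])
roi[:]=0; roi[265:305,370:432]=1
ra=((abs(H-11)<4)&(S>105)&(V>90)&(V<175)).astype(np.uint8)*roi
c=max(cv2.findContours(ra,0,1)[0],key=cv2.contourArea)
box=cv2.boxPoints(cv2.minAreaRect(c)); print("rail px",box.round(1).tolist(),cv2.contourArea(c))
P=ray(d,box,0.040)[:,:2]; print(P.round(4)); print("sides",[np.linalg.norm(P[i]-P[i-1]).round(4) for i in range(4)])
ap=cv2.approxPolyDP(c,2,True)[:,0]; print(ap.tolist()); print(ray(d,ap,.04)[:,:2].round(4).tolist())
f=lambda x,y:(230+(x+.5)/3.9-.5,145+(y+.5)/3.9-.5)
for n,u,z in[("hub",(165,238),.068),("hublow",(165,238),.06),("knob",(142,478),.108),("s1",(318,203),.03),("s2",(425,177),.03),("s3",(337,278),.03),("s4",(445,250),.03),("legcorner near(lowerleft)",(530,262),.058),("leg upleft",(492,105),.058),("foot",(285,262),.055)]:
    print(n,ray(d,f(*u),z)[0].round(4))
```

```text
area 2501.0
plank px [[292.5, 188.6999969482422], [354.20001220703125, 172.60000610351562], [365.70001220703125, 216.8000030517578], [304.0, 232.89999389648438]]
[[ 0.6879  0.0629]
 [ 0.7284 -0.1041]
 [ 0.6074 -0.1309]
 [ 0.5681  0.0346]]
sides [np.float64(0.1232), np.float64(0.1719), np.float64(0.1239), np.float64(0.1701)]
rail px [[378.20001220703125, 286.0], [423.79998779296875, 269.8999938964844], [428.3999938964844, 282.79998779296875], [382.79998779296875, 298.8999938964844]] 569.5
[[ 0.4235 -0.154 ]
 [ 0.462  -0.2739]
 [ 0.4285 -0.2841]
 [ 0.3903 -0.1645]]
sides [np.float64(0.0348), np.float64(0.1259), np.float64(0.035), np.float64(0.1256)]
[[425, 274], [415, 273], [379, 286], [383, 298], [421, 285], [426, 279]]
[[0.4513, -0.2764], [0.4545, -0.2506], [0.4234, -0.156], [0.3925, -0.1651], [0.4233, -0.2646], [0.4384, -0.2784]]
hub [0.6341 0.1142 0.068 ]
hublow [0.6355 0.115  0.06  ]
knob [0.4758 0.127  0.108 ]
s1 [0.6627 0.0135 0.03  ]
s2 [ 0.6791 -0.0598  0.03  ]
s3 [0.6109 0.0018 0.03  ]
s4 [ 0.6285 -0.0719  0.03  ]
legcorner near(lowerleft) [ 0.6145 -0.1259  0.058 ]
leg upleft [ 0.7212 -0.1042  0.058 ]
foot [0.6186 0.0362 0.055 ]
```

move_arm(
  moves=[
    {"dx": -23, "dz": 26},
    {"dx": -23, "dz": 26},
    {"dx": -23, "dz": 26},
    {"dx": -23, "dz": 26},
    {"dx": -23, "dz": 26},
    {"dx": -23, "dz": 26},
    {"dx": -23, "dz": 26},
    {"dx": -23, "dz": 26},
    {"dx": -23, "dz": 26},
    {"dx": -23, "dz": 26},
    {"dx": -23, "dz": 26},
    {"dx": -20, "dz": 26},
    {"twist": -7},
    {"twist": -7},
    {"twist": -7},
    {"twist": -7},
    {"twist": -7},
    {"twist": -7},
    {"twist": -7},
    {"twist": -7},
  ],
  fingers=-1,
)

```text
invalid input
```

move_arm(
  moves=[
    {"dx": -23, "dy": 0, "dz": 26, "twist": 0},
    {"dx": -23, "dy": 0, "dz": 26, "twist": 0},
    {"dx": -23, "dy": 0, "dz": 26, "twist": 0},
    {"dx": -23, "dy": 0, "dz": 26, "twist": 0},
    {"dx": -23, "dy": 0, "dz": 26, "twist": 0},
    {"dx": -23, "dy": 0, "dz": 26, "twist": 0},
    {"dx": -23, "dy": 0, "dz": 26, "twist": 0},
    {"dx": -23, "dy": 0, "dz": 26, "twist": 0},
    {"dx": -23, "dy": 0, "dz": 26, "twist": 0},
    {"dx": -23, "dy": 0, "dz": 26, "twist": 0},
    {"dx": -23, "dy": 0, "dz": 26, "twist": 0},
    {"dx": -20, "dy": 0, "dz": 26, "twist": 0},
    {"dx": 0, "dy": 0, "dz": 0, "twist": -7},
    {"dx": 0, "dy": 0, "dz": 0, "twist": -7},
    {"dx": 0, "dy": 0, "dz": 0, "twist": -7},
    {"dx": 0, "dy": 0, "dz": 0, "twist": -7},
    {"dx": 0, "dy": 0, "dz": 0, "twist": -7},
    {"dx": 0, "dy": 0, "dz": 0, "twist": -7},
    {"dx": 0, "dy": 0, "dz": 0, "twist": -7},
    {"dx": 0, "dy": 0, "dz": 0, "twist": -7},
  ],
  fingers=-1,
)

```text
time: 1.87
tcp_pos: [0.4273, -0.1903, 0.2497]
eef_rot: [-1.569, 0.002, -0.203]
ft_force: [0.1, -0.7, 0.6]
grip_width: 0.0856
```

move_arm(
  moves=[
    {"dx": 0, "dy": 0, "dz": 0, "twist": -7},
    {"dx": 0, "dy": 0, "dz": 0, "twist": -7},
    {"dx": 0, "dy": 0, "dz": 0, "twist": -7},
    {"dx": 0, "dy": 0, "dz": 0, "twist": -7},
    {"dx": 0, "dy": 0, "dz": 0, "twist": -1.4},
    {"dx": -10, "dy": 30, "dz": -18, "twist": 0},
    {"dx": 0, "dy": 30, "dz": 0, "twist": 0},
    {"dx": 0, "dy": 30, "dz": 0, "twist": 0},
    {"dx": 0, "dy": 30, "dz": 0, "twist": 0},
    {"dx": 0, "dy": 30, "dz": 0, "twist": 0},
    {"dx": 0, "dy": 20, "dz": 0, "twist": 0},
    {"dx": 0, "dy": 0, "dz": 0, "twist": 0},
  ],
  fingers=-1,
)

```text
time: 2.87
tcp_pos: [0.4253, -0.2128, 0.0751]
eef_rot: [-1.574, -0.004, 0.329]
ft_force: [-0.9, -0.0, 0.1]
grip_width: 0.0857
```

Run:
```python
from h import *
s=get_state(); print(s["joints"].round(3),s["tcp_pos"].round(4),s["eef_rot"].round(4))
d=snapshot("top"); im=d["color"]
cv2.imwrite("pics/g1.png",cv2.resize(im[220:340,330:490],None,fx=4,fy=4,interpolation=cv2.INTER_CUBIC)[:,:,::-1])
print(px(d,[0.4233,-.2105,.04]))
```

```text
[ 0.783  0.563 -0.543  2.108  0.514  0.596  0.204] [ 0.4253 -0.2128  0.0751] [-1.5735 -0.0042  0.3293]
[[400.08273556 285.52130922]]
```

View pics/g1.png

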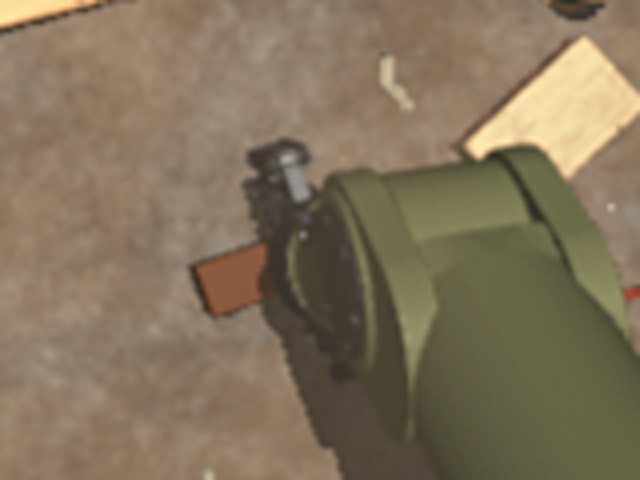

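The picture shows the open gripper straddling the rail, with the rail's free end visible at crop (190–265, 245–315). I'll go down and close.

move_arm(
  moves=[
    {"dx": -2, "dy": 13, "dz": 2, "twist": 1},
    {"dx": 0, "dy": 13, "dz": 0, "twist": 0},
    {"dx": 0, "dy": 11, "dz": 0, "twist": 0},
    {"dx": 0, "dy": 0, "dz": 0, "twist": 0},
  ],
)

```text
time: 3.25
tcp_pos: [0.4268, -0.2129, 0.0433]
eef_rot: [-1.579, -0.01, 0.311]
ft_force: [0.4, 0.3, -1.1]
grip_width: 0.0856
```

move_arm(
  moves=[
    {"dx": 0, "dy": 0, "dz": 0, "twist": 0},
    {"dx": 0, "dy": 0, "dz": 0, "twist": 0},
    {"dx": 0, "dy": 0, "dz": 0, "twist": 0},
    {"dx": 0, "dy": 0, "dz": 0, "twist": 0},
    {"dx": 0, "dy": 0, "dz": 0, "twist": 0},
    {"dx": 0, "dy": 0, "dz": 0, "twist": 0},
    {"dx": 0, "dy": 0, "dz": 0, "twist": 0},
    {"dx": 0, "dy": 0, "dz": 0, "twist": 0},
  ],
  fingers=1,
)

```text
time: 3.92
tcp_pos: [0.4295, -0.2146, 0.0497]
eef_rot: [-1.586, -0.015, 0.31]
ft_force: [-0.6, 0.2, -1.8]
grip_width: 0.0326
```

move_arm(
  moves=[
    {"dx": 0, "dy": -30, "dz": 0, "twist": 0},
    {"dx": 0, "dy": -35, "dz": 0, "twist": 4.6},
    {"dx": 0, "dy": -35, "dz": 0, "twist": 0},
    {"dx": 28, "dy": 0, "dz": 14, "twist": 0},
    {"dx": 28, "dy": 0, "dz": 14, "twist": 0},
    {"dx": 28, "dy": 0, "dz": 14, "twist": 0},
    {"dx": 28, "dy": 0, "dz": 14, "twist": 0},
    {"dx": 28, "dy": 0, "dz": 14, "twist": 0},
    {"dx": 28, "dy": 0, "dz": 14, "twist": 0},
    {"dx": 28, "dy": 0, "dz": 14, "twist": 0},
    {"dx": 28, "dy": 0, "dz": 14, "twist": 0},
  ],
)

```text
time: 4.83
tcp_pos: [0.6201, -0.0602, 0.1519]
eef_rot: [-1.583, -0.003, 0.204]
ft_force: [0.2, 0.0, -2.4]
grip_width: 0.0325
```

Run:
```python
from h import *
s=get_state(); print(s["joints"].round(3),s["tcp_pos"].round(4),s["eef_rot"].round(4),s["grip_width"],s["ft_force"])
d=snapshot("top"); im=d["color"]
cv2.imwrite("pics/g2.png",cv2.resize(im[145:300,230:430],None,fx=3.8,fy=3.8,interpolation=cv2.INTER_CUBIC)[:,:,::-1])
```

```text
[ 0.388  0.636 -0.563  1.645  0.407  0.974 -0.114] [ 0.6201 -0.0602  0.1519] [-1.5825 -0.0029  0.204 ] 0.032518205561798984 [ 0.21113589  0.01988062 -2.43279735]
```

View pics/g2.png

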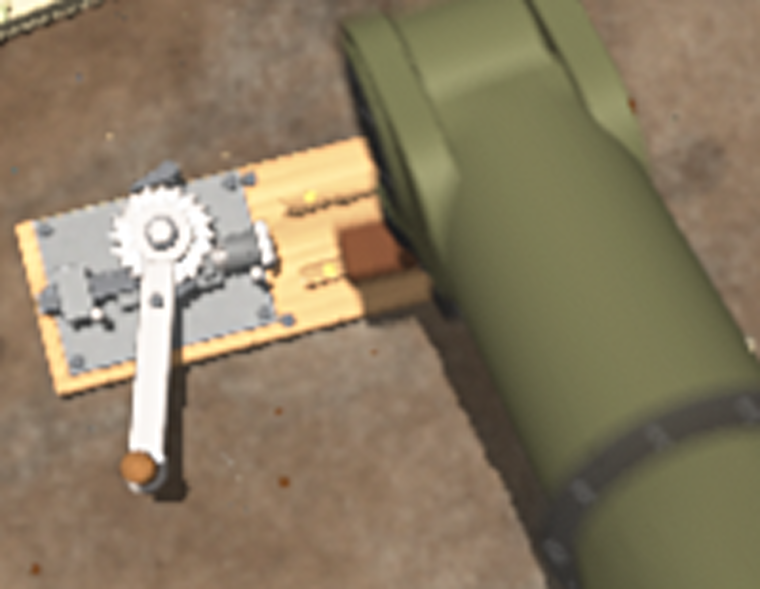

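The rail hangs over the bed with its free end at crop (338–410, 225–282), slightly low of the channel. I'll measure that end against the cramp's centre line.

Run:
```python
from h import *
d=snapshot("top"); im=d["color"]; hsv=cv2.cvtColor(im,cv2.COLOR_RGB2HSV)
H,S,V=[hsv[:,:,i].astype(int) for i in range(3)]
s=get_state(); zt=s["tcp_pos"][2]-.0497+.040
m=((abs(H-11)<5)&(S>115)&(V>70)&(V<160)).astype(np.uint8); r=np.zeros_like(m); r[195:225,310:342]=1; m*=r
c=max(cv2.findContours(m,0,1)[0],key=cv2.contourArea); ap=cv2.approxPolyDP(c,1.5,True)[:,0]; print(ap.tolist()); print("z",zt,ray(d,ap,zt)[:,:2].round(4).tolist())
# cramp edges: all pale pixels at plank outline, left/top/bottom sides
pl=((abs(H-18)<6)&(S>75)&(V>175)).astype(np.uint8)
def line(pts): 
    vx,vy,x,y=cv2.fitLine(np.float32(pts),cv2.DIST_HUBER,0,.01,.01)[:,0]; return np.array([x,y]),np.array([vx,vy])
top=[];bot=[]
for u in range(300,325):
    v=np.where(pl[150:250,u])[0]+150; top.append((u,v.min()-.5)); bot.append((u,v.max()+.5))
for u in range(250,300):
    if 1:
        v=np.where(pl[180:255,u])[0]+180
        if len(v): bot.append((u,v.max()+.5))
for n,pp in(("top",top),("bot",bot)):
    w=ray(d,pp,.018)[:,:2]; p,v=line(w); v=v*np.sign(v[1]); print(n,p,"yawdeg",np.degrees(np.arctan2(-v[0],v[1])))
```

```text
[[326, 198], [325, 200], [315, 202], [318, 214], [331, 211], [331, 206]]
z 0.14234914012185623 [[0.6366, -0.0219], [0.6318, -0.0194], [0.6275, 0.0047], [0.5983, -0.0018], [0.6048, -0.0331], [0.6169, -0.0334]]
top [0.699963   0.01365867] yawdeg 13.308225
bot [0.55852604 0.07191303] yawdeg 13.436413
```

move_arm(
  moves=[
    {"dx": 30, "dy": 0, "dz": 17, "twist": -1.7},
    {"dx": 0, "dy": 28, "dz": 0, "twist": 0},
    {"dx": 0, "dy": 30, "dz": 0, "twist": 0},
  ],
)

```text
time: 5.18
tcp_pos: [0.6527, -0.0312, 0.0969]
eef_rot: [-1.581, -0.014, 0.242]
ft_force: [-0.7, -2.0, -2.5]
grip_width: 0.0324
```

```bash
cat > m.py <<'E'
from h import *
d=snapshot("top"); im=d["color"]; hsv=cv2.cvtColor(im,cv2.COLOR_RGB2HSV)
H,S,V=[hsv[:,:,i].astype(int) for i in range(3)]
s=get_state(); zt=s["tcp_pos"][2]-.0497+.040
print(s["tcp_pos"].round(4),s["eef_rot"].round(4),s["ft_force"].round(1))
A=np.array([[.9729,.2312],[-.2312,.9729]]); O=np.array([.6215,-.165])
C=lambda w:((np.atleast_2d(w)[:,:2]@A.T-O)*1000).round(1).tolist()
print("tcp cramp",C(s["tcp_pos"]))
m=((abs(H-11)<5)&(S>115)&(V>70)&(V<160)).astype(np.uint8); r=np.zeros_like(m); r[190:230,300:350]=1; m*=r
c=max(cv2.findContours(m,0,1)[0],key=cv2.contourArea); ap=cv2.approxPolyDP(c,1.5,True)[:,0]; print(ap.tolist()); print("z",zt,C(ray(d,ap,zt)))
cv2.imwrite("pics/m.png",cv2.resize(im[160:250,270:390],None,fx=6,fy=6,interpolation=cv2.INTER_CUBIC)[:,:,::-1])
E
python3 m.py
```

```text
[ 0.6505 -0.0298  0.091 ] [-1.5775 -0.0087  0.2438] [-0.3  0.3 -5.3]
tcp cramp [[4.5, -14.4]]
[[316, 193], [306, 196], [310, 211], [310, 207], [321, 204], [321, 200]]
z 0.08132996845954761 [[22.6, 13.0], [21.5, 39.5], [-18.2, 39.4], [-8.3, 36.8], [-7.9, 7.9], [2.0, 5.3]]
```

View pics/m.png

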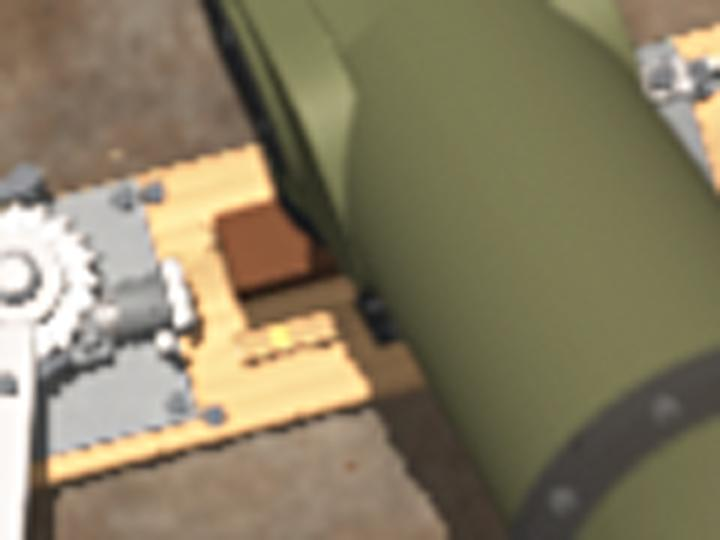

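The end face at crop (218,217)–(240,290) puts the rail about 5 mm to +x of the centre line, and the TCP reading gives 4.5 mm. I'll shift, then lower.

move_arm(
  moves=[
    {"dx": -5, "dy": 2, "dz": 0, "twist": 0.6},
    {"dx": 0, "dy": 2, "dz": 0, "twist": 0},
  ],
)

```text
time: 5.4
tcp_pos: [0.6432, -0.0311, 0.0846]
eef_rot: [-1.576, -0.003, 0.233]
ft_force: [0.1, -1.7, -2.5]
grip_width: 0.0324
```

```bash
python3 m.py
```

```text
[ 0.6437 -0.0312  0.0849] [-1.5759 -0.0037  0.2334] [-1.2  0.2 -2.4]
tcp cramp [[-2.5, -14.2]]
[[315, 196], [313, 199], [305, 201], [309, 212], [321, 209], [321, 204]]
z 0.07519723803768245 [[17.0, 17.1], [10.7, 24.0], [10.9, 45.0], [-19.1, 42.3], [-19.3, 10.8], [-6.9, 7.5]]
```

move_arm(
  moves=[
    {"dx": 2.5, "dy": 0, "dz": 0, "twist": 0},
    {"dx": 0, "dy": 4, "dz": 0, "twist": 0},
  ],
)

```text
time: 5.62
tcp_pos: [0.6471, -0.0316, 0.0837]
eef_rot: [-1.577, -0.007, 0.232]
ft_force: [-0.3, 0.5, -1.7]
grip_width: 0.0326
```

```bash
python3 m.py
```

```text
[ 0.6466 -0.0318  0.0827] [-1.5772 -0.0056  0.2319] [ 0.4 -0.  -2.7]
tcp cramp [[0.2, -15.5]]
[[315, 194], [314, 197], [306, 199], [310, 214], [310, 210], [321, 207], [321, 203]]
z 0.07296694799238328 [[22.4, 15.6], [15.5, 20.1], [15.7, 41.1], [-24.4, 41.0], [-14.4, 38.4], [-14.0, 9.4], [-4.0, 6.7]]
```

move_arm(
  moves=[
    {"dx": 0, "dy": 6, "dz": 0, "twist": 0},
    {"dx": 0, "dy": 6, "dz": 0, "twist": 0},
    {"dx": 0, "dy": 4, "dz": 0, "twist": 0},
  ],
)

```text
time: 5.92
tcp_pos: [0.6481, -0.0327, 0.0682]
eef_rot: [-1.579, -0.01, 0.231]
ft_force: [-0.0, 0.3, -2.5]
grip_width: 0.0324
```

```bash
python3 m.py
```

```text
[ 0.6477 -0.0328  0.0673] [-1.5786 -0.0088  0.2306] [-0.  -0.6 -1.4]
tcp cramp [[1.1, -16.6]]
[[316, 197], [306, 200], [311, 214], [310, 211], [321, 208], [321, 204]]
z 0.057625896872605886 [[17.1, 14.3], [16.0, 41.3], [-22.7, 38.0], [-14.4, 38.6], [-14.0, 9.1], [-3.9, 6.4]]
```

move_arm(
  moves=[
    {"dx": -1, "dy": 4, "dz": 0, "twist": 0},
    {"dx": 0, "dy": 3, "dz": 0, "twist": 0},
  ],
)

```text
time: 6.13
tcp_pos: [0.6477, -0.0327, 0.0666]
eef_rot: [-1.582, -0.012, 0.23]
ft_force: [-11.8, -1.4, 25.7]
grip_width: 0.0326
```

```bash
python3 m.py
```

```text
[ 0.6477 -0.0327  0.0666] [-1.5819 -0.0119  0.2306] [-9.3 -1.5 24.3]
tcp cramp [[1.1, -16.5]]
[[315, 197], [306, 200], [311, 214], [315, 213], [311, 214], [310, 211], [321, 208], [321, 204]]
z 0.05689065023221736 [[17.9, 16.7], [16.2, 41.3], [-22.5, 38.0], [-22.6, 27.4], [-22.5, 38.0], [-14.3, 38.5], [-13.9, 9.1], [-3.8, 6.4]]
```

move_arm(
  moves=[
    {"dx": 0, "dy": 0, "dz": 0, "twist": 0},
    {"dx": 0, "dy": 0, "dz": 0, "twist": 0},
    {"dx": 0, "dy": 0, "dz": 0, "twist": 0},
    {"dx": 0, "dy": 0, "dz": 0, "twist": 0},
    {"dx": 0, "dy": 0, "dz": 0, "twist": 0},
    {"dx": 0, "dy": 0, "dz": 0, "twist": 0},
  ],
  fingers=-1,
)

```text
time: 6.68
tcp_pos: [0.6488, -0.0323, 0.0684]
eef_rot: [-1.583, -0.015, 0.231]
ft_force: [0.6, 0.1, 0.1]
grip_width: 0.0857
```

move_arm(
  moves=[
    {"dx": 0, "dy": -30, "dz": 0, "twist": 0},
    {"dx": 0, "dy": -35, "dz": 0, "twist": 0},
    {"dx": 0, "dy": -35, "dz": 0, "twist": 0},
    {"dx": -35, "dy": -10, "dz": 0, "twist": 0},
    {"dx": -35, "dy": -10, "dz": 0, "twist": 0},
    {"dx": -35, "dy": 0, "dz": 0, "twist": 0},
    {"dx": -35, "dy": 0, "dz": 0, "twist": 0},
  ],
)

```text
time: 7.27
tcp_pos: [0.5125, -0.0607, 0.1877]
eef_rot: [-1.578, -0.018, 0.234]
ft_force: [-0.3, -0.4, -0.3]
grip_width: 0.0857
```

Run:
```python
from h import *
s=get_state(); print(s["joints"].round(3),s["tcp_pos"].round(4),s["eef_rot"].round(4),s["grip_width"])
d=snapshot("top"); im=d["color"]
cv2.imwrite("pics/p1.png",cv2.resize(im[145:300,230:430],None,fx=3.8,fy=3.8,interpolation=cv2.INTER_CUBIC)[:,:,::-1])
```

```text
[ 0.505  0.447 -0.63   1.893  0.339  0.889 -0.056] [ 0.5125 -0.0607  0.1877] [-1.5777 -0.0178  0.2341] 0.08565644668899886
```

View pics/p1.png

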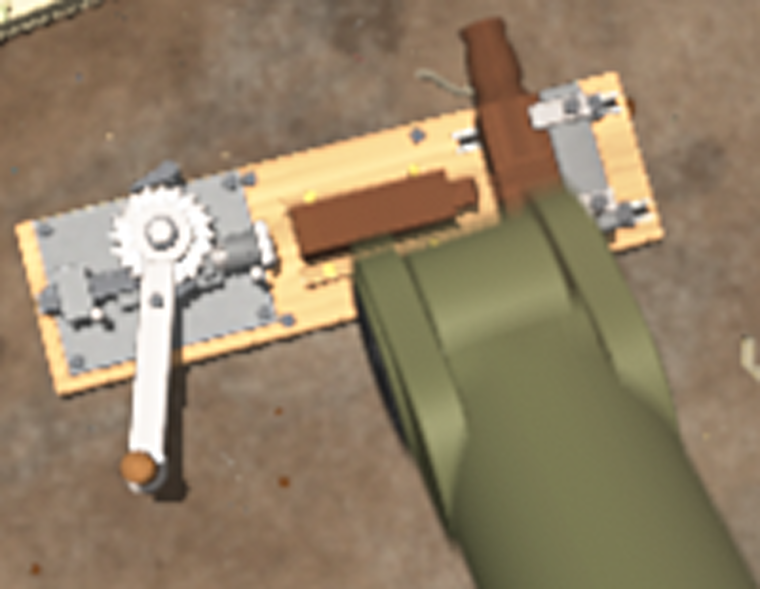

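The picture shows the rail flat between the fences at crop (290–478, 175–258). Its tenon faces the leg and there is a gap to the foot at (270,250). The lever knob is at (140,468). I'll cage the knob between half-open fingers, with the jaws along the tangent.

move_arm(
  moves=[
    {"dx": 1, "dy": 0, "dz": 31, "twist": 0},
    {"dx": 1, "dy": 0, "dz": 31, "twist": 0},
    {"dx": 1, "dy": 0, "dz": 31, "twist": 0},
    {"dx": 1, "dy": 0, "dz": 31, "twist": 0},
    {"dx": 1, "dy": 0, "dz": 31, "twist": 0},
    {"dx": 1, "dy": 0, "dz": 31, "twist": 0},
    {"dx": 0, "dy": 0, "dz": 0, "twist": -7},
    {"dx": 0, "dy": 0, "dz": 0, "twist": -7},
    {"dx": 0, "dy": 0, "dz": 0, "twist": -7},
    {"dx": 0, "dy": 0, "dz": 0, "twist": -7},
    {"dx": 0, "dy": 0, "dz": 0, "twist": -7},
    {"dx": 0, "dy": 0, "dz": 0, "twist": -7},
    {"dx": 0, "dy": 0, "dz": 0, "twist": -7},
    {"dx": 0, "dy": 0, "dz": 0, "twist": -7},
    {"dx": 0, "dy": 0, "dz": 0, "twist": -7},
    {"dx": 0, "dy": 0, "dz": 0, "twist": -7},
  ],
  fingers=0.3,
)

```text
time: 8.65
tcp_pos: [0.4637, 0.1288, 0.1839]
eef_rot: [-1.58, 0.006, 1.466]
ft_force: [-0.2, 0.9, -0.1]
grip_width: 0.0296
```

```bash
cat > k.py <<'E'
from h import *
s=get_state(); p=s["tcp_pos"]; e=s["eef_rot"]; hub=np.array([.6345,.1145])
r=p[:2]-hub; a=np.arctan2(r[1],r[0])%(2*np.pi)
print("t",round(s["time"],2),p.round(4),e.round(3),"w",round(s["grip_width"],4),"r",round(np.hypot(*r),4),"lever",round(a-np.radians(153.4),3),"tangent err deg",round(np.degrees(e[2]-(a-np.pi/2)),2))
f=s["ft_force"]; x=np.array([np.cos(e[2]),np.sin(e[2])]); z=np.array([-x[1],x[0]])
print("F tool x %.1f (work: +) radial %.1f up %.1f"%(f[:2]@x,f[:2]@z,f[2]),"q",s["joints"].round(2))
M=R.from_euler("xyz",e).as_matrix()
k=np.array([.4758,.127,p[2]])-p
print("to knob tool xyz mm",(M.T@k*1000).round(1))
E
python3 k.py
```

```text
t 8.65 [0.4637 0.1288 0.1839] [-1.58   0.006  1.466] w 0.0296 r 0.1714 lever 0.381 tangent err deg -1.24
F tool x 0.9 (work: +) radial 0.3 up -0.1 q [ 0.35  0.5  -1.    1.97  0.53  0.95  0.55]
to knob tool xyz mm [ -0.5   0.1 -12.2]
```

move_arm(
  moves=[
    {"dx": 0, "dy": 0, "dz": -12, "twist": -1.2},
    {"dx": 0, "dy": 20, "dz": 0, "twist": 0},
    {"dx": 0, "dy": 20, "dz": 0, "twist": 0},
    {"dx": 0, "dy": 0, "dz": 0, "twist": 0},
  ],
  fingers=0,
)

```text
time: 8.98
tcp_pos: [0.4782, 0.1274, 0.1429]
eef_rot: [-1.581, 0.004, 1.495]
ft_force: [-1.5, -1.1, 0.5]
grip_width: 0.0428
```

```bash
python3 k.py
```

```text
t 8.98 [0.4782 0.1274 0.1429] [-1.581  0.004  1.495] w 0.0428 r 0.1568 lever 0.382 tangent err deg 0.39
F tool x -1.2 (work: +) radial 1.4 up 0.5 q [ 0.31  0.57 -0.95  1.99  0.62  0.89  0.52]
to knob tool xyz mm [-0.6 -0.   2.4]
```

move_arm(
  moves=[
    {"dx": 0, "dy": 26, "dz": 2, "twist": 0},
    {"dx": 0, "dy": 25, "dz": 0, "twist": 0},
    {"dx": 0, "dy": 0, "dz": 0, "twist": 0},
  ],
)

```text
time: 9.23
tcp_pos: [0.4781, 0.1281, 0.0918]
eef_rot: [-1.582, 0.003, 1.494]
ft_force: [-0.2, 0.2, 0.2]
grip_width: 0.0429
```

```bash
python3 k.py
```

```text
t 9.23 [0.4781 0.1281 0.0918] [-1.582  0.003  1.494] w 0.0429 r 0.1569 lever 0.377 tangent err deg 0.58
F tool x 0.2 (work: +) radial 0.2 up 0.2 q [ 0.25  0.64 -0.87  2.05  0.72  0.78  0.43]
to knob tool xyz mm [-1.3 -0.   2.3]
```

move_arm(
  moves=[
    {"dx": 0, "dy": 0, "dz": 2, "twist": 0},
    {"dx": -16.7, "dy": 0, "dz": -0.9, "twist": -6},
    {"dx": -16.7, "dy": 0, "dz": -0.9, "twist": -6},
    {"dx": -16.7, "dy": 0, "dz": -0.9, "twist": -6},
  ],
  fingers=0.32,
)

```text
time: 9.57
tcp_pos: [0.4808, 0.0844, 0.0974]
eef_rot: [-1.585, 0.003, 1.826]
ft_force: [-1.5, 1.9, -1.9]
grip_width: 0.029
```

```bash
python3 k.py
```

```text
t 9.57 [0.4808 0.0844 0.0974] [-1.585  0.003  1.826] w 0.029 r 0.1566 lever 0.658 tangent err deg 3.52
F tool x 2.3 (work: +) radial 1.0 up -1.9 q [ 0.4   0.66 -0.98  2.06  0.77  0.82  0.78]
to knob tool xyz mm [42.5 -0.1 -5.9]
```

move_arm(
  moves=[
    {"dx": -17.5, "dy": 4, "dz": 0, "twist": -5},
    {"dx": -17.5, "dy": 2, "dz": -0.3, "twist": -5.5},
    {"dx": -17.5, "dy": 2, "dz": -0.3, "twist": -5.5},
    {"dx": -17.5, "dy": 2, "dz": -0.3, "twist": -5.5},
    {"dx": -17.5, "dy": 2, "dz": -0.3, "twist": -5.5},
    {"dx": -17.5, "dy": 1, "dz": -0.3, "twist": -5.5},
  ],
)

```text
time: 10.07
tcp_pos: [0.5341, -0.0079, 0.0971]
eef_rot: [-1.585, 0.017, 2.425]
ft_force: [-0.1, 0.6, 0.6]
grip_width: 0.0291
```

```bash
python3 k.py
```

```text
t 10.07 [ 0.5341 -0.0079  0.0971] [-1.585  0.017  2.425] w 0.0291 r 0.1583 lever 1.348 tangent err deg -1.69
F tool x 0.4 (work: +) radial -0.4 up 0.6 q [ 0.64  0.78 -1.13  1.95  0.88  0.98  1.5 ]
to knob tool xyz mm [132.5  -1.4 -63.4]
```

move_arm(
  moves=[
    {"dx": 17, "dy": 3, "dz": -0.5, "twist": 4.5},
    {"dx": 17, "dy": 2, "dz": -0.6, "twist": 6},
    {"dx": 17, "dy": 1, "dz": -0.6, "twist": 6},
    {"dx": 17, "dy": 1, "dz": -0.6, "twist": 6},
    {"dx": 17, "dy": 1, "dz": -0.6, "twist": 6},
    {"dx": 17, "dy": 1, "dz": -0.6, "twist": 6},
    {"dx": 17, "dy": 1, "dz": -0.6, "twist": 6},
    {"dx": 17, "dy": 1, "dz": -0.6, "twist": 6},
    {"dx": 17, "dy": 1, "dz": -0.6, "twist": 6},
    {"dx": 17, "dy": 1, "dz": -0.6, "twist": 6},
  ],
)

```text
time: 10.9
tcp_pos: [0.484, 0.1362, 0.0974]
eef_rot: [-1.609, 0.003, 1.352]
ft_force: [0.0, -1.2, -1.0]
grip_width: 0.029
```

```bash
python3 k.py
```

```text
t 10.9 [0.484  0.1362 0.0974] [-1.609  0.003  1.352] w 0.029 r 0.152 lever 0.321 tangent err deg -4.31
F tool x -1.1 (work: +) radial -0.3 up -1.0 q [ 0.21  0.62 -0.83  2.04  0.71  0.76  0.28]
to knob tool xyz mm [-10.8  -0.2   6. ]
```

move_arm(
  moves=[
    {"dx": 17, "dy": 2, "dz": 2, "twist": 4},
    {"dx": 17, "dy": 2, "dz": 2, "twist": 5},
    {"dx": 14, "dy": 2, "dz": 1, "twist": 5},
    {"dx": 3, "dy": 1, "dz": 0, "twist": 0},
  ],
)

```text
time: 11.23
tcp_pos: [0.4948, 0.1872, 0.0973]
eef_rot: [-1.615, -0.002, 1.088]
ft_force: [-5.8, -17.6, -1.2]
grip_width: 0.0292
```

```bash
python3 k.py
```

```text
t 11.23 [0.4948 0.1872 0.0973] [-1.615 -0.002  1.088] w 0.0292 r 0.1575 lever -0.016 tangent err deg -0.15
F tool x -18.3 (work: +) radial -3.0 up -1.2 q [ 0.05  0.62 -0.75  1.97  0.66  0.78  0.  ]
to knob tool xyz mm [-62.1   0.4 -11.1]
```

move_arm(
  moves=[
    {"dx": -17.5, "dy": 4, "dz": 0, "twist": -5},
    {"dx": -17.5, "dy": 3, "dz": -0.3, "twist": -5.8},
    {"dx": -17.5, "dy": 2, "dz": -0.3, "twist": -5.8},
    {"dx": -17.5, "dy": 2, "dz": -0.3, "twist": -5.8},
    {"dx": -17.5, "dy": 2, "dz": -0.3, "twist": -5.8},
    {"dx": -17.5, "dy": 2, "dz": -0.3, "twist": -5.8},
    {"dx": -17.5, "dy": 2, "dz": -0.3, "twist": -5.8},
    {"dx": -17.5, "dy": 2, "dz": -0.3, "twist": -5.8},
    {"dx": -17.5, "dy": 2, "dz": -0.3, "twist": -5.8},
    {"dx": -17.5, "dy": 2, "dz": -0.3, "twist": -5.8},
  ],
)

```text
time: 12.07
tcp_pos: [0.4994, 0.0263, 0.0963]
eef_rot: [-1.617, 0.044, 2.143]
ft_force: [-0.1, -0.4, -0.5]
grip_width: 0.0293
```

```bash
python3 k.py
```

```text
t 12.07 [0.4994 0.0263 0.0963] [-1.617  0.044  2.143] w 0.0293 r 0.1614 lever 1.043 tangent err deg -0.38
F tool x -0.2 (work: +) radial 0.3 up -0.5 q [ 0.55  0.69 -1.04  2.07  0.88  0.84  1.12]
to knob tool xyz mm [ 97.4  -2.7 -34.8]
```

move_arm(
  moves=[
    {"dx": -17.5, "dy": 3, "dz": -0.5, "twist": -5.8},
    {"dx": -17.5, "dy": 3, "dz": -0.5, "twist": -5.8},
    {"dx": -15, "dy": 3, "dz": -0.5, "twist": -5},
  ],
)

```text
time: 12.32
tcp_pos: [0.5343, -0.0145, 0.0958]
eef_rot: [-1.604, 0.06, 2.447]
ft_force: [-0.0, 2.1, 0.4]
grip_width: 0.0289
```

```bash
python3 k.py
```

```text
t 12.32 [ 0.5343 -0.0145  0.0958] [-1.604  0.06   2.447] w 0.0289 r 0.1634 lever 1.375 tangent err deg -1.96
F tool x 1.3 (work: +) radial -1.6 up 0.4 q [ 0.64  0.76 -1.11  1.99  0.93  0.93  1.49]
to knob tool xyz mm [135.3  -5.8 -71.5]
```

move_arm(
  moves=[
    {"dx": 17, "dy": 3, "dz": -1, "twist": 4.5},
    {"dx": 17, "dy": 2, "dz": -1, "twist": 5.8},
    {"dx": 17, "dy": 2, "dz": -0.5, "twist": 5.8},
    {"dx": 17, "dy": 2, "dz": -0.5, "twist": 5.8},
    {"dx": 17, "dy": 2, "dz": -0.5, "twist": 5.8},
    {"dx": 17, "dy": 2, "dz": 0, "twist": 5.8},
    {"dx": 17, "dy": 2, "dz": 0, "twist": 5.8},
    {"dx": 17, "dy": 2, "dz": 0, "twist": 5.8},
    {"dx": 17, "dy": 2, "dz": 0, "twist": 5.8},
    {"dx": 17, "dy": 2, "dz": 0, "twist": 5.8},
    {"dx": 17, "dy": 2, "dz": 0, "twist": 5.8},
    {"dx": 17, "dy": 2, "dz": 0.5, "twist": 5.8},
  ],
)

```text
time: 13.32
tcp_pos: [0.4874, 0.1626, 0.0822]
eef_rot: [-1.664, -0.008, 1.192]
ft_force: [-0.9, -2.6, 3.0]
grip_width: 0.0288
```

```bash
python3 k.py
```

```text
t 13.32 [0.4874 0.1626 0.0822] [-1.664 -0.008  1.192] w 0.0288 r 0.1547 lever 0.148 tangent err deg -3.59
F tool x -2.8 (work: +) radial -0.1 up 3.0 q [ 0.08  0.61 -0.74  2.06  0.79  0.69 -0.  ]
to knob tool xyz mm [-37.3  -0.1  -2.4]
```

move_arm(
  moves=[
    {"dx": 17, "dy": -4, "dz": 1.5, "twist": 3},
    {"dx": 12, "dy": -3, "dz": 0.5, "twist": 4},
  ],
)

```text
time: 13.48
tcp_pos: [0.4944, 0.1875, 0.0909]
eef_rot: [-1.664, -0.009, 1.061]
ft_force: [-5.6, -26.7, -12.7]
grip_width: 0.0289
```

```bash
python3 k.py
python3 - <<'E'
from h import *
d=snapshot("top"); im=d["color"]
cv2.imwrite("pics/p2.png",cv2.resize(im[145:300,230:430],None,fx=3.8,fy=3.8,interpolation=cv2.INTER_CUBIC)[:,:,::-1])
E
```

```text
t 13.48 [0.4944 0.1875 0.0909] [-1.664 -0.009  1.061] w 0.0289 r 0.158 lever -0.016 tangent err deg -1.72
F tool x -26.0 (work: +) radial -8.1 up -12.7 q [ 0.02  0.61 -0.72  2.01  0.74  0.73 -0.12]
to knob tool xyz mm [-61.8   0.7 -13.3]
```

View pics/p2.png

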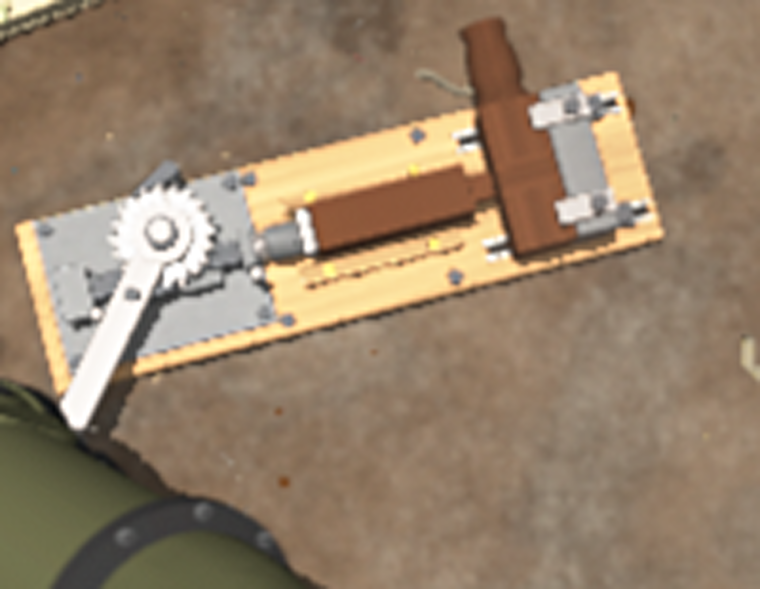

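The picture shows the foot on the rail, the tenon just entering the mortise and a shoulder gap of about 28 px in the crop, roughly 18 mm or 4 notches. Next is stroke 3.

move_arm(
  moves=[
    {"dx": -17.5, "dy": 2, "dz": 0, "twist": -5},
    {"dx": -18, "dy": 1.5, "dz": -1.5, "twist": -6},
    {"dx": -18, "dy": 1.5, "dz": -1, "twist": -6},
    {"dx": -18, "dy": 1.5, "dz": -1, "twist": -6},
    {"dx": -18, "dy": 1.5, "dz": -1, "twist": -6},
    {"dx": -18, "dy": 1.5, "dz": -0.5, "twist": -6},
    {"dx": -18, "dy": 1.5, "dz": -0.5, "twist": -6},
    {"dx": -18, "dy": 1.5, "dz": -0.5, "twist": -6},
  ],
)

```text
time: 14.2
tcp_pos: [0.4834, 0.0547, 0.097]
eef_rot: [-1.657, 0.066, 1.916]
ft_force: [-0.1, 1.8, -0.2]
grip_width: 0.0292
```

```bash
python3 k.py
```

```text
t 14.2 [0.4834 0.0547 0.097 ] [-1.657  0.066  1.916] w 0.0292 r 0.1626 lever 0.841 tangent err deg -1.84
F tool x 1.8 (work: +) radial -0.5 up -0.2 q [ 0.43  0.62 -0.96  2.14  0.91  0.75  0.79]
to knob tool xyz mm [ 70.5  -3.1 -17.7]
```

move_arm(
  moves=[
    {"dx": -13, "dy": 3, "dz": -1.5, "twist": -5},
    {"dx": -13, "dy": 3, "dz": -1.5, "twist": -5},
    {"dx": -13, "dy": 2, "dz": -1, "twist": -5},
    {"dx": -13, "dy": 2, "dz": -1, "twist": -5},
  ],
)

```text
time: 14.53
tcp_pos: [0.5145, 0.0073, 0.0986]
eef_rot: [-1.63, 0.099, 2.282]
ft_force: [-1.0, 2.6, -2.4]
grip_width: 0.0288
```

```bash
python3 k.py
```

```text
t 14.53 [0.5145 0.0073 0.0986] [-1.63   0.099  2.282] w 0.0288 r 0.1609 lever 1.193 tangent err deg -1.02
F tool x 2.6 (work: +) radial -0.9 up -2.4 q [ 0.57  0.69 -1.05  2.07  0.95  0.84  1.23]
to knob tool xyz mm [115.4  -8.5 -49.4]
```

move_arm(
  moves=[
    {"dx": -10, "dy": 4, "dz": -1, "twist": -3.5},
    {"dx": -10, "dy": 4, "dz": -1, "twist": -3.5},
  ],
)

```text
time: 14.7
tcp_pos: [0.5319, -0.0081, 0.0965]
eef_rot: [-1.618, 0.109, 2.41]
ft_force: [-0.1, 0.7, -0.8]
grip_width: 0.0291
```

```bash
python3 k.py
```

```text
t 14.7 [ 0.5319 -0.0081  0.0965] [-1.618  0.109  2.41 ] w 0.0291 r 0.1599 lever 1.338 tangent err deg -1.96
F tool x 0.5 (work: +) radial -0.4 up -0.8 q [ 0.61  0.72 -1.07  2.04  0.98  0.87  1.39]
to knob tool xyz mm [131.2 -11.4 -63.8]
```

move_arm(
  moves=[
    {"dx": 19, "dy": 3, "dz": 0, "twist": 6},
    {"dx": 19, "dy": 2, "dz": -0.5, "twist": 6.8},
    {"dx": 19, "dy": 2, "dz": -0.5, "twist": 6.8},
    {"dx": 19, "dy": 2, "dz": -0.5, "twist": 6.8},
    {"dx": 19, "dy": 2, "dz": -0.5, "twist": 6.8},
    {"dx": 19, "dy": 2, "dz": 0, "twist": 6.8},
    {"dx": 19, "dy": 0, "dz": 0, "twist": 6.8},
    {"dx": 19, "dy": 0, "dz": 0, "twist": 6.8},
    {"dx": 19, "dy": 0, "dz": 0, "twist": 6.8},
  ],
)

```text
time: 15.45
tcp_pos: [0.4841, 0.1374, 0.0837]
eef_rot: [-1.709, 0.018, 1.313]
ft_force: [0.4, -0.8, -1.8]
grip_width: 0.0293
```

```bash
python3 k.py
```

```text
t 15.45 [0.4841 0.1374 0.0837] [-1.709  0.018  1.313] w 0.0293 r 0.1521 lever 0.313 tangent err deg -6.15
F tool x -0.6 (work: +) radial -0.6 up -1.8 q [ 0.12  0.6  -0.77  2.12  0.89  0.68  0.04]
to knob tool xyz mm [-12.1  -0.5   5.3]
```

move_arm(
  moves=[
    {"dx": 17, "dy": -2, "dz": 5, "twist": 3},
    {"dx": 17, "dy": -2, "dz": 2, "twist": 4.5},
    {"dx": 15, "dy": -2, "dz": 1, "twist": 4.5},
    {"dx": 3, "dy": -1, "dz": 0, "twist": 0},
  ],
)

```text
time: 15.78
tcp_pos: [0.4911, 0.189, 0.0947]
eef_rot: [-1.715, -0.004, 1.085]
ft_force: [-6.0, -14.1, -11.3]
grip_width: 0.0287
```

```bash
python3 k.py
python3 - <<'E'
from h import *
d=snapshot("top"); im=d["color"]
cv2.imwrite("pics/p3.png",cv2.resize(im[145:300,230:430],None,fx=3.8,fy=3.8,interpolation=cv2.INTER_CUBIC)[:,:,::-1])
E
```

```text
t 15.78 [0.4911 0.189  0.0947] [-1.715 -0.004  1.085] w 0.0287 r 0.1616 lever -0.015 tangent err deg -0.39
F tool x -15.3 (work: +) radial -1.3 up -11.3 q [-0.01  0.6  -0.72  2.04  0.81  0.73 -0.19]
to knob tool xyz mm [-62.    2.  -15.3]
```

View pics/p3.png

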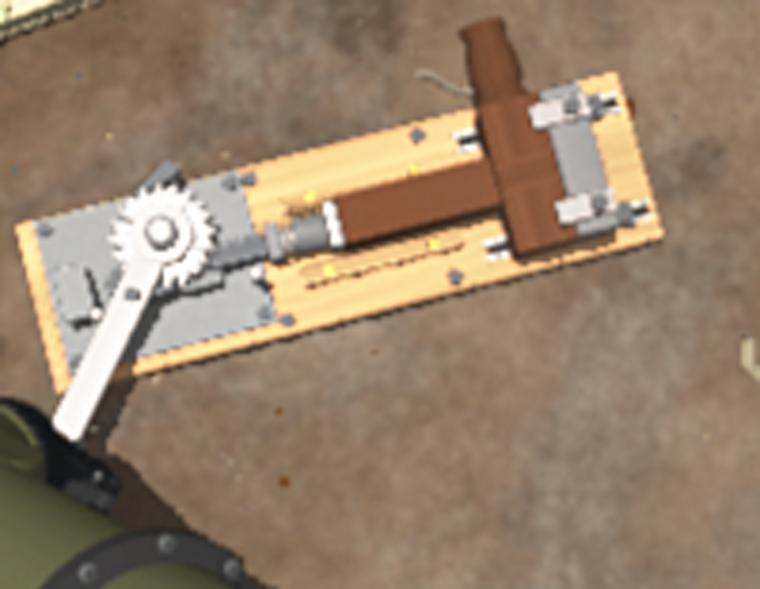

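The picture shows the shoulder touching the leg, with no visible gap at crop (497,190), and the foot on the rail at (335,225). Next comes the loading stroke, in small checked steps.

move_arm(
  moves=[
    {"dx": -17.5, "dy": 3, "dz": 0, "twist": -5},
    {"dx": -18, "dy": 2.5, "dz": -2, "twist": -6},
    {"dx": -18, "dy": 2.5, "dz": -1.5, "twist": -6},
    {"dx": -18, "dy": 2.5, "dz": -1.5, "twist": -6},
  ],
)

```text
time: 16.17
tcp_pos: [0.4751, 0.1266, 0.0936]
eef_rot: [-1.713, 0.047, 1.506]
ft_force: [-0.8, 1.7, 0.2]
grip_width: 0.0287
```

```bash
python3 k.py
```

```text
t 16.17 [0.4751 0.1266 0.0936] [-1.713  0.047  1.506] w 0.0287 r 0.1598 lever 0.388 tangent err deg 0.63
F tool x 1.6 (work: +) radial 0.9 up 0.2 q [ 0.17  0.58 -0.82  2.15  0.91  0.7   0.22]
to knob tool xyz mm [ 0.4  0.1 -0.7]
```

move_arm(
  moves=[
    {"dx": -15, "dy": 2.5, "dz": -1.5, "twist": -5.5},
    {"dx": -15, "dy": 2.5, "dz": -1, "twist": -5.5},
    {"dx": -10, "dy": 2.5, "dz": -1, "twist": -3.5},
  ],
)

```text
time: 16.42
tcp_pos: [0.4802, 0.0878, 0.0941]
eef_rot: [-1.701, 0.081, 1.776]
ft_force: [-4.0, 3.4, -0.6]
grip_width: 0.0287
```

```bash
python3 k.py
```

```text
t 16.42 [0.4802 0.0878 0.0941] [-1.701  0.081  1.776] w 0.0287 r 0.1566 lever 0.636 tangent err deg 1.94
F tool x 4.1 (work: +) radial 3.2 up -0.6 q [ 0.3   0.59 -0.89  2.16  0.96  0.71  0.52]
to knob tool xyz mm [39.2 -2.7 -4.1]
```

move_arm(
  moves=[
    {"dx": -12, "dy": 2.5, "dz": 0.5, "twist": -4},
    {"dx": -12, "dy": 2.5, "dz": 0.5, "twist": -4},
    {"dx": -12, "dy": 2.5, "dz": 0, "twist": -4},
    {"dx": -6, "dy": 2, "dz": 0, "twist": -2},
  ],
)

```text
time: 16.75
tcp_pos: [0.492, 0.051, 0.0944]
eef_rot: [-1.682, 0.106, 2.039]
ft_force: [-6.2, 5.5, -0.1]
grip_width: 0.0288
```

```bash
python3 k.py
```

```text
t 16.75 [0.492  0.051  0.0944] [-1.682  0.106  2.039] w 0.0288 r 0.156 lever 0.883 tangent err deg 2.79
F tool x 7.7 (work: +) radial 3.1 up -0.1 q [ 0.43  0.62 -0.96  2.16  0.99  0.73  0.84]
to knob tool xyz mm [ 74.7  -5.7 -20.5]
```

move_arm(
  moves=[
    {"dx": -10, "dy": 2.5, "dz": 0.5, "twist": -3},
    {"dx": -8, "dy": 2.5, "dz": 0.5, "twist": -2.5},
    {"dx": -5, "dy": 2, "dz": 0, "twist": -2},
  ],
)

```text
time: 17.0
tcp_pos: [0.5012, 0.0343, 0.0943]
eef_rot: [-1.67, 0.116, 2.181]
ft_force: [-7.1, 4.8, 1.7]
grip_width: 0.029
```

```bash
python3 k.py; python3 -c "
from h import *
for i in range(3): snapshot('top')
"; python3 k.py
```

```text
t 17.0 [0.5012 0.0343 0.0943] [-1.67   0.116  2.181] w 0.029 r 0.1555 lever 1.006 tangent err deg 3.93
F tool x 8.0 (work: +) radial 3.1 up 1.7 q [ 0.49  0.64 -1.    2.14  1.01  0.76  1.01]
to knob tool xyz mm [ 89.9  -7.2 -33.1]
t 17.15 [0.5013 0.0344 0.0942] [-1.67   0.116  2.178] w 0.029 r 0.1555 lever 1.006 tangent err deg 3.78
F tool x 6.5 (work: +) radial 2.1 up -0.1 q [ 0.49  0.64 -1.    2.14  1.01  0.76  1.01]
to knob tool xyz mm [ 90.   -7.3 -32.8]
```

move_arm(
  moves=[
    {"dx": -10, "dy": 2.5, "dz": 0.5, "twist": -2.5},
    {"dx": -10, "dy": 2.5, "dz": 0.5, "twist": -2.5},
    {"dx": -7, "dy": 2, "dz": 0.5, "twist": -1.5},
  ],
)

```text
time: 17.4
tcp_pos: [0.5128, 0.0177, 0.0944]
eef_rot: [-1.656, 0.121, 2.303]
ft_force: [-5.9, 7.2, -1.9]
grip_width: 0.029
```

```bash
cat > a.py <<'E'
from h import *
F=[]
for i in range(6):
    snapshot('top'); s=get_state(); e=s["eef_rot"]; F.append(s["ft_force"][:2]@[np.cos(e[2]),np.sin(e[2])])
print(np.round(F,1),np.mean(F))
E
python3 a.py; python3 k.py
```

```text
[6.5 8.1 7.7 8.2 7.9 7.6] 7.661107533686022
t 17.7 [0.5127 0.0178 0.0943] [-1.656  0.121  2.301] w 0.0291 r 0.1555 lever 1.135 tangent err deg 3.36
F tool x 7.6 (work: +) radial 1.6 up -0.6 q [ 0.55  0.67 -1.03  2.11  1.01  0.78  1.18]
to knob tool xyz mm [105.2  -8.9 -46.2]
```

move_arm(
  moves=[
    {"dx": -10, "dy": 2.5, "dz": 0.5, "twist": -3},
    {"dx": -10, "dy": 2.5, "dz": 0.5, "twist": -3},
    {"dx": -10, "dy": 2.5, "dz": 0.5, "twist": -3},
  ],
)

```text
time: 17.95
tcp_pos: [0.5275, 0.0025, 0.0942]
eef_rot: [-1.636, 0.124, 2.472]
ft_force: [-8.9, 6.8, 0.5]
grip_width: 0.0293
```

```bash
python3 a.py; python3 k.py
```

```text
[6.  9.1 9.2 9.  8.7 9.5] 8.577026203190012
t 18.25 [0.5278 0.002  0.0942] [-1.636  0.125  2.468] w 0.0289 r 0.1551 lever 1.276 tangent err deg 4.9
F tool x 9.5 (work: +) radial 1.2 up -0.5 q [ 0.6   0.71 -1.07  2.07  1.01  0.83  1.39]
to knob tool xyz mm [117.7 -10.5 -66.1]
```

move_arm(
  moves=[
    {"dx": -9, "dy": 2.5, "dz": 0.5, "twist": -1},
    {"dx": -8, "dy": 2.5, "dz": 0.5, "twist": -1},
  ],
)

```text
time: 18.42
tcp_pos: [0.5361, -0.0055, 0.0938]
eef_rot: [-1.629, 0.121, 2.51]
ft_force: [-9.6, 4.4, 3.3]
grip_width: 0.0293
```

```bash
python3 a.py; python3 k.py
```

```text
[9.1 8.8 8.6 9.1 9.3 9.5] 9.061203918434138
t 18.72 [ 0.5363 -0.0055  0.0938] [-1.63   0.122  2.508] w 0.0294 r 0.1551 lever 1.349 tangent err deg 2.97
F tool x 9.5 (work: +) radial 0.5 up 2.2 q [ 0.62  0.73 -1.08  2.05  1.01  0.85  1.46]
to knob tool xyz mm [126.3 -11.2 -71.7]
```

move_arm(
  moves=[
    {"dx": -6, "dy": 2.5, "dz": 0.5, "twist": -1.5},
    {"dx": -4, "dy": 2, "dz": 0.5, "twist": -1},
  ],
)

```text
time: 18.88
tcp_pos: [0.5404, -0.0084, 0.0935]
eef_rot: [-1.624, 0.119, 2.557]
ft_force: [-8.6, 6.2, 3.0]
grip_width: 0.0289
```

```bash
python3 a.py; python3 k.py
```

```text
[ 8.5 10.7  9.9 10.3  8.8  8.4] 9.432560534808996
t 19.18 [ 0.5403 -0.0082  0.0935] [-1.624  0.119  2.556] w 0.0292 r 0.1547 lever 1.38 tangent err deg 3.95
F tool x 8.4 (work: +) radial 0.6 up 3.4 q [ 0.63  0.74 -1.09  2.03  1.01  0.87  1.52]
to knob tool xyz mm [127.6 -11.1 -77.7]
```

move_arm(
  moves=[
    {"dx": 12, "dy": 3, "dz": 0.5, "twist": 5},
    {"dx": 19, "dy": 2, "dz": 0.5, "twist": 6.8},
    {"dx": 19, "dy": 2, "dz": 0.5, "twist": 6.8},
    {"dx": 19, "dy": 2, "dz": 0.5, "twist": 6.8},
    {"dx": 19, "dy": 2, "dz": 0.5, "twist": 6.8},
    {"dx": 19, "dy": 2, "dz": 0.5, "twist": 6.8},
    {"dx": 19, "dy": 0, "dz": 0.5, "twist": 6.8},
    {"dx": 19, "dy": 0, "dz": 0.5, "twist": 6.8},
    {"dx": 19, "dy": 0, "dz": 1, "twist": 6.8},
  ],
)

```text
time: 19.93
tcp_pos: [0.4698, 0.127, 0.083]
eef_rot: [-1.726, 0.014, 1.47]
ft_force: [0.1, -1.4, -0.9]
grip_width: 0.029
```

```bash
python3 k.py
```

```text
t 19.93 [0.4698 0.127  0.083 ] [-1.726  0.014  1.47 ] w 0.029 r 0.1652 lever 0.389 tangent err deg -1.45
F tool x -1.4 (work: +) radial -0.2 up -0.9 q [ 0.17  0.58 -0.79  2.19  0.96  0.63  0.13]
to knob tool xyz mm [ 0.6  0.9 -5.9]
```

move_arm(
  moves=[
    {"dx": 18, "dy": -2, "dz": -3, "twist": 6},
    {"dx": 18, "dy": -2, "dz": -2, "twist": 6.5},
    {"dx": 18, "dy": -1, "dz": -1, "twist": 6.5},
    {"dx": 11, "dy": -1, "dz": 0, "twist": 3},
  ],
)

```text
time: 20.27
tcp_pos: [0.4895, 0.1898, 0.0968]
eef_rot: [-1.725, -0.042, 1.066]
ft_force: [-8.4, -23.2, -8.8]
grip_width: 0.0293
```

```bash
python3 k.py
```

```text
t 20.27 [0.4895 0.1898 0.0968] [-1.725 -0.042  1.066] w 0.0293 r 0.1634 lever -0.015 tangent err deg -1.47
F tool x -24.3 (work: +) radial -3.9 up -8.8 q [-0.01  0.58 -0.72  2.07  0.84  0.68 -0.23]
to knob tool xyz mm [-61.6   0.3 -18.6]
```

move_arm(
  moves=[
    {"dx": -14, "dy": 3, "dz": -1, "twist": -4},
    {"dx": -12, "dy": 2.5, "dz": -1, "twist": -4},
    {"dx": -8, "dy": 2, "dz": -0.5, "twist": -3},
  ],
)

```text
time: 20.52
tcp_pos: [0.4813, 0.1677, 0.0954]
eef_rot: [-1.738, -0.024, 1.265]
ft_force: [3.5, 11.3, -5.1]
grip_width: 0.029
```

```bash
python3 a.py; python3 k.py
```

```text
[ 7.6  9.9 10.7  9.   8.8  9.2] 9.196679983482719
t 20.82 [0.4816 0.168  0.0954] [-1.737 -0.025  1.262] w 0.029 r 0.162 lever 0.127 tangent err deg 1.58
F tool x 9.2 (work: +) radial 0.7 up -3.5 q [ 0.07  0.57 -0.76  2.12  0.89  0.65 -0.07]
to knob tool xyz mm [-40.8   0.1  -7.1]
```

move_arm(
  moves=[
    {"dx": -8, "dy": 2.5, "dz": -0.5, "twist": -3},
    {"dx": -8, "dy": 2.5, "dz": -0.5, "twist": -3},
    {"dx": -6, "dy": 2, "dz": -0.5, "twist": -2},
  ],
)

```text
time: 21.07
tcp_pos: [0.4819, 0.1627, 0.0957]
eef_rot: [-1.748, -0.028, 1.419]
ft_force: [0.4, 12.1, -5.2]
grip_width: 0.029
```

```bash
python3 a.py; python3 k.py
```

```text
[11.2 11.2 11.1  9.7 11.2 11.5] 10.98754791139695
t 21.37 [0.482  0.1626 0.0957] [-1.748 -0.028  1.415] w 0.0293 r 0.1599 lever 0.159 tangent err deg 8.6
F tool x 11.5 (work: +) radial 2.6 up -3.1 q [ 0.12  0.57 -0.8   2.15  0.93  0.63  0.06]
to knob tool xyz mm [-36.1  -1.1   0.4]
```

move_arm(
  moves=[
    {"dx": 11, "dy": -0.5, "dz": 0, "twist": 7},
    {"dx": 11, "dy": -0.5, "dz": 0, "twist": 7},
    {"dx": 8, "dy": 0, "dz": 0, "twist": 4},
  ],
)

```text
time: 21.62
tcp_pos: [0.4891, 0.1892, 0.1017]
eef_rot: [-1.733, -0.078, 1.092]
ft_force: [-5.6, -25.4, -4.9]
grip_width: 0.0292
```

```bash
python3 k.py
```

```text
t 21.62 [0.4891 0.1892 0.1017] [-1.733 -0.078  1.092] w 0.0292 r 0.1634 lever -0.01 tangent err deg -0.21
F tool x -25.2 (work: +) radial -6.7 up -4.9 q [ 0.02  0.56 -0.72  2.1   0.86  0.63 -0.23]
to knob tool xyz mm [-61.2  -2.  -17.3]
```

move_arm(
  moves=[
    {"dx": 0, "dy": 0, "dz": 0, "twist": 0},
    {"dx": 0, "dy": 0, "dz": 0, "twist": 0},
    {"dx": 0, "dy": 0, "dz": 0, "twist": 0},
    {"dx": 0, "dy": -25, "dz": 0, "twist": 0},
    {"dx": 0, "dy": -30, "dz": 0, "twist": 0},
    {"dx": 0, "dy": -35, "dz": 0, "twist": 0},
    {"dx": 0, "dy": -30, "dz": 20, "twist": 0},
    {"dx": 0, "dy": 0, "dz": 30, "twist": 0},
    {"dx": 0, "dy": 0, "dz": 30, "twist": 0},
  ],
  fingers=-0.3,
)

```text
time: 22.37
tcp_pos: [0.4012, 0.2297, 0.2206]
eef_rot: [-1.739, -0.087, 1.089]
ft_force: [-0.8, 0.1, -1.1]
grip_width: 0.0552
```

```bash
python3 k.py
python3 - <<'E'
from h import *
d=snapshot("top"); im=d["color"]
cv2.imwrite("pics/p4.png",cv2.resize(im[145:300,230:430],None,fx=3.8,fy=3.8,interpolation=cv2.INTER_CUBIC)[:,:,::-1])
e=snapshot("scene");
E
```

```text
t 22.37 [0.4012 0.2297 0.2206] [-1.739 -0.087  1.089] w 0.0552 r 0.2602 lever 0.006 tangent err deg -1.35
F tool x -0.3 (work: +) radial 0.8 up -1.1 q [ 0.07  0.31 -0.94  2.08  0.55  0.82 -0.12]
to knob tool xyz mm [ -56.2   14.3 -113. ]
```

View pics/p4.png

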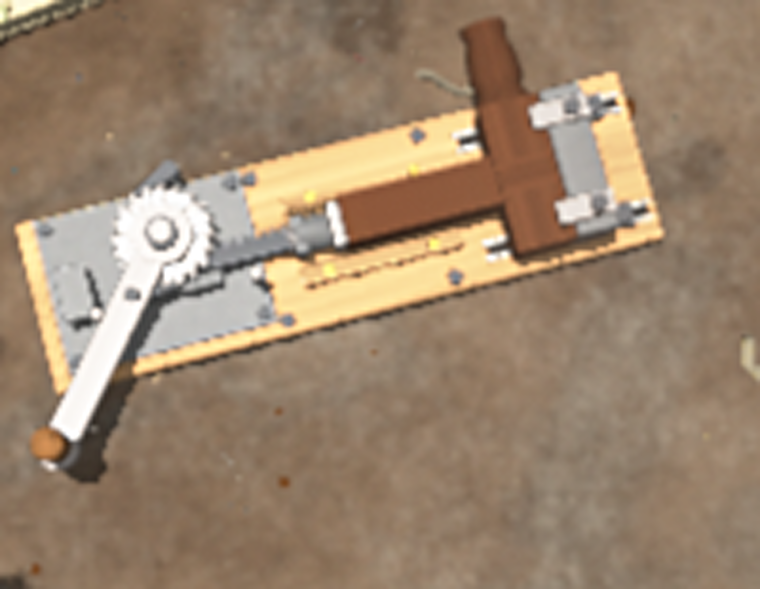

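The rail is tight against the leg, the foot spring is compressed, the lever is at its rest (knob at crop (47,443)) and the gripper is clear. I'll check the lever angle and hand in.

Run:
```python
from h import *
d=snapshot("top")
k=ray(d,(230+47.5/3.8-.5,145+443.5/3.8-.5),.108)[0]; h=np.array([.6345,.1145])
r=k[:2]-h; a=np.arctan2(r[1],r[0])-np.radians(153.4); print(k,np.hypot(*r),"lever",a)
if abs(a)<.09: print(sign_off())
```

```text
[0.49171683 0.18511573 0.108     ] 0.15929097765683956 lever 0.004966435057712992
the job is handed in; nothing more can be done
None
```

The rail is clamped in the cramp with the joint pulled up tight, and the job is handed in at about 22.5 s of the 72 s allowed. I laid the rail between the fences with its tenon towards the leg, then worked the lever in three advancing strokes, one loading stroke and a short final push.

**Last checks**
- **Joint:** the top view shows no visible gap between the shoulder and the leg. I did not measure that gap in mm.
- **Push at the knob:** the final push averaged about 11 N (single readings 9.7 to 11.5 N). The highest single reading near it was about 12 N, just as that push ended, which is under the 13 N limit.
- **Lever:** the camera puts it at 0.005 rad, on its rest pin. The gripper is well clear of everything.

**Uncertain or unchecked**
- **Foot force:** I could not measure it with the lever released. Judging from the knob push I estimate 90 to 110 N on the rail.
- **Force readings:** the loading stroke ended at about 9 to 10 N at the far pin, a little below the 11 N of the final push. The knob barely moved during that last push (about 5 mm for 22 mm commanded). Part of the 11 N may therefore have been the holding pawl's share or friction.
- **Tool tilt:** the gripper drifted to about 10° off vertical over the strokes, with no effect I could see.
- **Bystanders:** I did not compare their positions at the end. No move was planned to touch them.

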